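# Lock the bracket's cross pin with its hairpin spring clip

## Task

Lock the cross pin of the pivot bracket: take the large spring clip out of the wooden rack and push it down over the flatted neck of the pin, between the bracket's cheek and the pin's end collar, until its legs snap past and the pin is fully home in the clip. Let go of the clip, standing upright on the pin, and leave the small clip in the rack.

Things in the scene. Friction and masses are not known exactly. Their poses are not given: they have to be found in the camera images.
- big_clip_coil (a point): Centre of the coil of the large steel hairpin clip, which stands coil up, legs down in a rack pocket. The coil is a drum 28 mm in diameter, 16 mm long along the clip's x, with flat ends: grasp it across the ends (along x) or the diameter (along y). z is up, the two legs are side by side along y. The clip reaches 82 mm below and 14 mm above this point; a 6 mm tongue hangs to 41 mm below it. 90 g.
- big_clip_seat (a point): Middle of the seat between the large clip's spring legs, 50 mm below its coil centre along z; same axes. The mouth at the leg tips (30 mm below the seat) is 31 mm wide, narrows to 9 mm at 13 mm below the seat, then widens to the 15 mm seat. The tongue stops on top of the pin when it is home. Snapping on takes a firm downward push of 8 to 18 N over some 6 mm of travel.
- small_clip_coil (a point): Centre of the coil of the small clip, the same shape at two thirds of the size (coil 18 mm in diameter, 13 mm long), in the other pocket; too small for this pin. Which pocket holds which clip varies.
- pin_neck (a point): Centre of the neck of the pin on the fixed grey bracket, 62 mm above the bench; 52 mm free below. The pin is level along x (z up). The neck, a rounded square 16 x 16 mm, is free for 18 mm either way along x, between the grey cheek (+x; top 3 mm above the neck's centre, arm hub behind it 16 mm above) and the round end collar (-x, nearest the robot; 24 mm in diameter).
- rack: Fixed block of light wood, 58 x 150 x 45 mm, origin under its middle, with two pockets 20 x 47 mm, 32 mm deep, centred 40 mm to either side of its middle along its y; clips stand in them with their x along the rack's x.
There are look-alikes about, which are no part of the job. What is shaped like the part that bears big_clip_coil but black or turquoise is not meant.

How it is judged:
By the outcome, as a careful person would: the job done as asked, in the order asked, and still so for the second after the job is handed in, with the robot touching nothing.
It also fails if it takes over 35 s, if anything falls off the work surface, if the arm or the gripper's body presses on something with over 40 N, if the wrist force passes 120 N, or if a joint passes its speed limit or range.

## Robot

A 6-joint arm with a two-finger parallel gripper is mounted at the origin on the work surface; the furniture and walls round the work are solid. World frame = base frame: x ahead of the robot, y to its left, z up, the work surface at z = 0. Lengths are in m, angles in rad, forces in N, time in s.
With the tool pointing down it reaches from about 0.35 to 0.975 m from the base axis. Payload 4.9 kg.
Tool frame: the origin (TCP) lies on the mounting face of the last link; the fingertips stand 173 mm ahead of it and the grasp point (between the pads) lies ctrl.pinch_z ahead of it (ctrl.pinch_z is the distance from the TCP to the grasp point, in m); z points along the fingers, y is the line along which they close (so a half turn about z gives the same grasp; the last joint's range is limited). The gripper opens to 85 mm and grips with 20 to 120 N. Pads are 22 mm wide; open, the fingers measure 114 mm over their backs; the gripper's body (76 mm by 85 mm) begins 54 mm behind the grasp point. The pads swing forward as they close: fully open they stand 13 mm farther back than shut.
Start: joints at [1.118, 0.053, 1.613, -0, 1.476, -0.119], TCP at [0.205, 0.59, 0.405] pointing down, gripper open.
Joint ranges: [-3.01, 3.01], [-1.01, 2.22], [0.06, 2.58], [-1.02, 4.17], [0.09, 2.62], [-3.14, 3.14]. Speed limits (rad/s): [2.57, 2.57, 3.14, 3.14, 3.14, 3.14].

## Interface

Orientations are given as a rotation vector (axis times angle).
In Python, from station import telemetry, eyes, ctrl gives the robot as it stands.
- The arm moves only by the tool apply_moves, never from a script. Its argument "plan" is a list of rows, each a list of 5 numbers: the finger opening in m, from 0 to 0.0854, then the shift along the tool's x, y, z in m, then the turn about the tool's z in rad. In form: [[jaw, x, y, z, roll], ...]. A call has 1 to 12 rows; each row is the pose to reach, as a shift and turn from the pose commanded when the call began, along the tool's axes at that moment; what a row does not reach only later rows make up. A row lasts 1/12 s, in which the tool goes at most 41.7 mm and 7.16 degrees, less where a joint would pass 70% of its speed; a pose out of reach is approached as far as the arm can. A call with a gripper value outside its range is refused whole. The fingers move at their own pace and stop on an object; "newtons" is the grip in N (left out, the last holds). Time passes only in rows, so rows that repeat a pose let the fingers close. It gives the time, the measured TCP pose, the force, the opening and the grip force at its end, in the units of the state.
- telemetry.get_obs(): the state, without advancing time (a new reading comes with each control period).
- eyes.get_image(name): name is "side" or "top" or "wrist"; returns a dict with "img" (420x560x3 uint8, blue, green, red), "range_z" (420x560 float32, m along the optical axis (not along the pixel's ray), 0 where there is no reading), "K" (3x3 intrinsics, pixels), "pose" (4x4, takes a point from camera to world coordinates); the wrist camera has in their place "hand_eye" (4x4, takes a point from camera to tool coordinates, whose origin is the TCP and whose axes are the flange's). Camera axes: x right, y down, z forward; pixel columns grow to the right and rows downward; lengths in m; the calibration is good to about 2 mm. A picture is of the moment at which its call begins: read the wrist's pose just before it.
- ctrl.finish_job(): hands the job in; it is judged then, once.
Trained networks look in a picture, given as the dict that the camera call returned (one of the last four; its "shot" number tells which), for a name from the list of things; names that differ only in an ending like _2 or _b are one class to them, and where a whole thing is asked for, a point or a joint stands for the part that bears it (a point fixed in the world has none). Each returns a list of dicts, best first, with "confidence" (0 to 1); they miss things now and then, are a little off and sometimes report something else, mostly with a low value. They report only what shows in the picture. A call takes as long as a camera call. They do not tell look-alikes from the thing itself.
- eyes.search_frame(thing, picture): "box" ([left, top, right, bottom] in pixels, round what is visible of it).
- eyes.outline_of(thing, picture): "region" (420x560 bool, what is visible of it) and "box" ([left, top, right, bottom] in pixels, round what is visible of it).
- eyes.tip_of(thing, picture): "point" ([column, row] in pixels: a listed point, or the origin of a listed thing).
The state is a dict: "t": time; "q": joint angles; "dq": joint speeds; "effort": joint torques, N m; "tool_pos": TCP position; "tool_rot": TCP orientation; "contact_force": force on the tool from outside, world axes, zero at the start; "wrist_torque": the same for the moment, N m; "opening": finger opening in m; "grip_force": force on a finger pad.
Only numpy, scipy, OpenCV 4.12 (cv2) and the standard library are available. Lean on these libraries where they do the work, as an engineer would, in place of code of your own. Each camera call takes 0.05 s, during which the arm holds its last target. There are 200 camera calls.

## Working session

There is one attempt and no reset: what is moved stays moved. The work goes in short steps, Python scripts to look and compute and a tool call to move; the robot and the scene stay as the last step left them, time stands still between calls to the robot, and variables do not carry over. Pictures are saved under pics/ and viewed, at most 10 in all, crops included, and the job is handed in when it is done.

Besides the shell and the picture viewer there is one more tool, called after "Call:" by a JSON object that holds its "method" and its "body", one argument or row to a line. apply_moves: Moves the arm, as the interface text tells. Its arguments: {"type":"object","properties":{"plan":{"type":"array","items":{"type":"array","items":{"type":"number"}}},"newtons":{"type":"number"}},"required":["plan"]}

```bash
ls; mkdir -p pics
cat > h.py <<'E'
import numpy as np, cv2
from scipy.spatial.transform import Rotation as R
from station import telemetry, eyes, ctrl
def T():
    o=telemetry.get_obs(); M=np.eye(4); M[:3,:3]=R.from_rotvec(o['tool_rot']).as_matrix(); M[:3,3]=o['tool_pos']; return M
def shot(n):
    M=T(); p=eyes.get_image(n); p['W']=M@p['hand_eye'] if n=='wrist' else p['pose']; return p
def world(p,u,v,z=None):
    if z is None:
        w=p['range_z'][int(v)-2:int(v)+3,int(u)-2:int(u)+3]; w=w[w>0]; z=np.median(w) if w.size else np.nan
    c=np.linalg.inv(p['K'])@[u,v,1]*z
    return p['W'][:3,:3]@c+p['W'][:3,3]
E
python3 - <<'E'
from h import *
np.set_printoptions(precision=4,suppress=True)
print(T(),ctrl.pinch_z)
for n in ['side','top','wrist']:
    p=shot(n); cv2.imwrite(f'pics/a_{n}.png',p['img']); print(n,p['W'][:3,3],p['W'][:3,2])
    for t in ['big_clip_coil','big_clip_seat','small_clip_coil','pin_neck','rack']:
        for d in eyes.tip_of(t,p)[:4]: print(t,np.round(d['point']),round(d['confidence'],2),world(p,*d['point']))
E
```

```text
pics
[[-0.9448  0.3276 -0.0009  0.2046]
 [ 0.3276  0.9448 -0.0019  0.5903]
 [ 0.0002 -0.0021 -1.      0.4035]
 [ 0.      0.      0.      1.    ]] 0.1547
side [0.9776 0.3552 0.7374] [-0.572  -0.3342 -0.7491]
big_clip_coil [395. 219.] 0.85 [0.4011 0.2482 0.093 ]
big_clip_coil [355. 243.] 0.84 [0.4911 0.2159 0.1053]
big_clip_coil [324. 307.] 0.57 [0.6112 0.226  0.0948]
big_clip_seat [348. 264.] 0.89 [0.4822 0.2103 0.0324]
big_clip_seat [393. 239.] 0.86 [0.4021 0.2542 0.045 ]
big_clip_seat [322. 325.] 0.83 [0.6141 0.2294 0.0498]
small_clip_coil [302. 237.] 0.54 [0.4839 0.1211 0.0465]
pin_neck [175. 222.] 0.92 [ 0.5871 -0.0674  0.0696]
rack [328. 272.] 0.74 [0.5195 0.1908 0.0394]
top [0.4492 0.0434 0.9308] [ 0.0666  0.0214 -0.9976]
big_clip_coil [192. 258.] 0.64 [0.3979 0.2494 0.0941]
big_clip_coil [206. 157.] 0.64 [0.6065 0.2225 0.0956]
big_clip_coil [210. 216.] 0.55 [0.4838 0.2108 0.1082]
big_clip_seat [197. 258.] 0.75 [0.3993 0.2396 0.0854]
big_clip_seat [213. 162.] 0.68 [0.5981 0.2111 0.0797]
big_clip_seat [214. 221.] 0.45 [0.4759 0.2144 0.0417]
small_clip_coil [248. 211.] 0.4 [0.496  0.1375 0.0737]
pin_neck [343. 169.] 0.76 [ 0.5843 -0.0641  0.0698]
pin_neck [234. 216.] 0.59 [0.4876 0.1704 0.0452]
rack [235. 215.] 0.72 [0.4879 0.1689 0.0452]
wrist [0.1407 0.6135 0.3745] [ 0.2536 -0.088  -0.9633]
big_clip_seat [ 75. 403.] 0.71 [0.3852 0.2589 0.0444]
```

View pics/a_side.png

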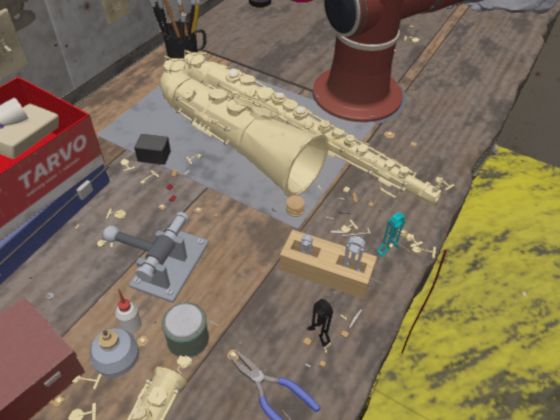

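View pics/a_top.png

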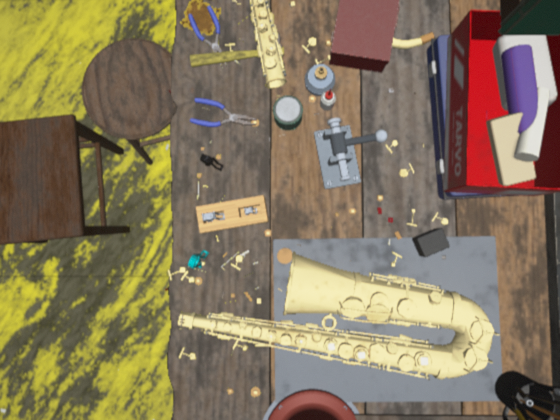

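The side view shows the rack at (328,262), with the steel big clip at (355,243) and the small one at (305,242). The turquoise (395,230) and black (322,315) decoys stand outside the rack, and the pin and bracket are near (170,240). The top view agrees: big clip (210,216), rack yawed about 9°, bracket (340,160).

Call:
{"method": "apply_moves", "body": {
  "plan": [
    [0.0854, -0.389, -0.265, 0, 1.08],
    [0.0854, -0.389, -0.265, 0, 1.08],
    [0.0854, -0.389, -0.265, 0, 1.08],
    [0.0854, -0.389, -0.265, 0, 1.08],
    [0.0854, -0.389, -0.265, 0, 1.08],
    [0.0854, -0.389, -0.265, 0, 1.08],
    [0.0854, -0.389, -0.265, 0, 1.08],
    [0.0854, -0.389, -0.265, 0, 1.08],
    [0.0854, -0.389, -0.265, 0, 1.08],
    [0.0854, -0.389, -0.265, 0, 1.08],
    [0.0854, -0.389, -0.265, 0, 1.08],
    [0.0854, -0.389, -0.265, 0, 1.08]
  ],
  "newtons": 60
}}

```text
t: 1.9
tool_pos: [0.4877, 0.2089, 0.405]
tool_rot: [2.045, 2.382, -0.0]
contact_force: [0.3, -0.7, 0.5]
opening: 0.0854
grip_force: 0.0
```

Call:
{"method": "apply_moves", "body": {
  "plan": [
    [0.0854, 0, 0, 0, 0],
    [0.0854, 0, 0, 0, 0],
    [0.0854, 0, 0, 0, 0]
  ]
}}

```text
t: 2.15
tool_pos: [0.485, 0.2134, 0.4046]
tool_rot: [-2.039, -2.389, -0.0]
contact_force: [-0.4, 0.1, -0.1]
opening: 0.0854
grip_force: 0.0
```

Run:
```python
from h import *
np.set_printoptions(precision=4,suppress=True)
print(T()); 
p=shot('wrist'); cv2.imwrite('pics/b.png',p['img']); print(p['W'])
for t in ['big_clip_coil','big_clip_seat','small_clip_coil','pin_neck','rack']:
    for d in eyes.tip_of(t,p)[:4]: print(t,np.round(d['point']),round(d['confidence'],2),world(p,*d['point']))
# point cloud of scene: rack top & coil tops
v,u=np.mgrid[0:420,0:560]; z=p['range_z']; c=np.stack([u,v,np.ones_like(u)],-1)@np.linalg.inv(p['K']).T*z[...,None]
w=c@p['W'][:3,:3].T+p['W'][:3,3]
m=(z>0)&(abs(w[...,0]-.5)<.09)&(abs(w[...,1]-.17)<.13)
a=w[m&(abs(w[...,2]-.045)<.004)][:,:2].astype(np.float32); 
r=cv2.minAreaRect(a); print('rack',r, cv2.boxPoints(r))
k=w[m&(w[...,2]>.085)]; print('coil pts',len(k),k.min(0),k.max(0),k.mean(0)); rr=cv2.minAreaRect(k[:,:2].astype(np.float32)); print(rr)
np.save('w.npy',w)
```

```text
[[-0.1572  0.9876 -0.0005  0.485 ]
 [ 0.9876  0.1572  0.0005  0.2134]
 [ 0.0005 -0.0004 -1.      0.4046]
 [ 0.      0.      0.      1.    ]]
[[ 0.9876  0.1515  0.0417  0.4745]
 [ 0.1572 -0.9514 -0.2648  0.2813]
 [-0.0005  0.2681 -0.9634  0.3744]
 [ 0.      0.      0.      1.    ]]
big_clip_coil [283. 196.] 0.95 [0.4881 0.2187 0.1088]
big_clip_coil [413. 206.] 0.84 [0.6028 0.2245 0.096 ]
big_clip_coil [181. 138.] 0.55 [0.3968 0.2514 0.0957]
big_clip_seat [195. 134.] 0.92 [0.3975 0.2524 0.0524]
big_clip_seat [281. 185.] 0.6 [0.4849 0.2265 0.1032]
big_clip_seat [392. 192.] 0.55 [0.6015 0.2248 0.0442]
small_clip_coil [282. 263.] 0.58 [0.5002 0.1422 0.074 ]
rack [281. 212.] 0.64 [0.492 0.186 0.046]
rack ((0.4921859800815582, 0.17577886581420898), (0.05817274749279022, 0.15046554803848267), 9.491381645202637) [[0.4511 0.2452]
 [0.4759 0.0968]
 [0.5333 0.1064]
 [0.5085 0.2548]]
coil pts 51780 [0.41   0.1916 0.0852] [0.5595 0.2389 0.3324] [0.4838 0.2235 0.3027]
((0.4848330020904541, 0.21824823319911957), (0.1492103934288025, 0.034760162234306335), 8.71131420135498)
```

Run:
```python
from h import *
np.set_printoptions(precision=4,suppress=True)
w=np.load('w.npy')
for lo,hi in((.085,.13),(.102,.13)):
    m=(abs(w[...,0]-.487)<.05)&(abs(w[...,1]-.217)<.05)&(w[...,2]>lo)&(w[...,2]<hi)
    k=w[m]; print(len(k),k.min(0),k.max(0)); 
    r=cv2.minAreaRect(k[:,:2].astype(np.float32)); print(r)
```

```text
559 [0.4761 0.2014 0.0852] [0.4948 0.23   0.111 ]
((0.48548439145088196, 0.2155599743127823), (0.015434118919074535, 0.02737078070640564), 9.144317626953125)
424 [0.4768 0.2034 0.102 ] [0.4926 0.2282 0.111 ]
((0.4846101403236389, 0.21576684713363647), (0.012713698670268059, 0.02398555912077427), 9.340378761291504)
```

View pics/b.png

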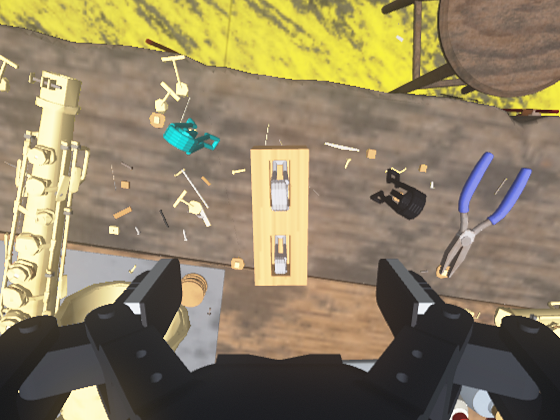

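The wrist view shows the steel big clip at (280,188) in the rack's upper pocket, the small clip at (281,255), and the turquoise and black decoys off to the sides. The fingers straddle the clip across its x, as wanted.

Call:
{"method": "apply_moves", "body": {
  "plan": [
    [0.0854, 0.002, 0.001, 0.04, 0],
    [0.0854, 0.002, 0.001, 0.08, 0],
    [0.07, 0.002, 0.001, 0.115, 0],
    [0.06, 0.002, 0.001, 0.14, 0],
    [0.05, 0.002, 0.001, 0.154, 0],
    [0.04, 0.002, 0.001, 0.154, 0],
    [0.03, 0.002, 0.001, 0.154, 0],
    [0.0, 0.002, 0.001, 0.154, 0],
    [0.0, 0.002, 0.001, 0.154, 0],
    [0.0, 0.002, 0.001, 0.154, 0],
    [0.0, 0.002, 0.001, 0.154, 0],
    [0.0, 0.002, 0.001, 0.154, 0]
  ],
  "newtons": 60
}}

```text
t: 3.45
tool_pos: [0.4869, 0.215, 0.2525]
tool_rot: [2.039, 2.387, 0.004]
contact_force: [0.1, 0.4, 4.8]
opening: 0.0148
grip_force: 61.3
```

Call:
{"method": "apply_moves", "body": {
  "plan": [
    [0.0, 0, 0, 0, 0],
    [0, 0, 0, 0, 0],
    [0, 0, 0, 0, 0]
  ]
}}

```text
t: 3.7
tool_pos: [0.4869, 0.215, 0.2525]
tool_rot: [2.039, 2.387, 0.004]
contact_force: [-1.1, 0.3, 6.5]
opening: 0.0153
grip_force: 61.5
```

Call:
{"method": "apply_moves", "body": {
  "plan": [
    [0, 0, 0, -0.03, 0],
    [0, 0, 0, -0.07, 0],
    [0, 0, 0, -0.11, 0],
    [0, -0.02, 0, -0.15, 0],
    [0, -0.06, 0.01, -0.15, 0],
    [0, -0.1, 0.02, -0.15, 0],
    [0, -0.14, 0.03, -0.15, 0],
    [0, -0.18, 0.04, -0.15, 0],
    [0, -0.22, 0.05, -0.15, 0],
    [0, -0.26, 0.054, -0.15, 0],
    [0, -0.287, 0.054, -0.15, 0],
    [0, -0.287, 0.054, -0.15, 0]
  ]
}}

```text
t: 4.7
tool_pos: [0.5847, -0.0648, 0.3998]
tool_rot: [2.047, 2.383, -0.004]
contact_force: [0.1, 0.8, -0.1]
opening: 0.0148
grip_force: 60.8
```

Call:
{"method": "apply_moves", "body": {
  "plan": [
    [0, 0, 0, 0, 0],
    [0, 0, 0, 0, 0],
    [0, 0, 0, 0, 0]
  ]
}}

```text
t: 4.95
tool_pos: [0.5841, -0.0592, 0.4004]
tool_rot: [-2.038, -2.389, 0.0]
contact_force: [-0.4, 0.6, -0.9]
opening: 0.0148
grip_force: 60.8
```

Run:
```python
from h import *
np.set_printoptions(precision=4,suppress=True)
print(T(),telemetry.get_obs()['opening'],telemetry.get_obs()['contact_force']); 
V=[]
for n in ['wrist','side','top']:
    p=shot(n)
    for t in ['pin_neck','big_clip_coil','big_clip_seat']:
        for d in eyes.tip_of(t,p)[:4]: print(n,t,np.round(d['point']),round(d['confidence'],2),world(p,*d['point']))
    if n=='wrist': im=p['img']; V.append(im[:, :])
    elif n=='side': V.append(p['img'])
    v,u=np.mgrid[0:420,0:560]; z=p['range_z']; c=np.stack([u,v,np.ones_like(u)],-1)@np.linalg.inv(p['K']).T*z[...,None]
    np.save(f'w_{n}.npy',c@p['W'][:3,:3].T+p['W'][:3,3])
cv2.imwrite('pics/c.png',V[0]); 
cv2.imwrite('pics/cs.png',cv2.resize(V[1][100:310,60:340],None,fx=2.5,fy=2.5))
```

```text
[[-0.1576  0.9875 -0.0007  0.5841]
 [ 0.9875  0.1576  0.0005 -0.0592]
 [ 0.0006 -0.0006 -1.      0.4004]
 [ 0.      0.      0.      1.    ]] 0.014752285827773695 [-0.3596  0.5606 -0.892 ]
wrist pin_neck [285. 199.] 0.87 [ 0.5853 -0.0413  0.1676]
wrist big_clip_coil [283. 281.] 0.8 [ 0.585  -0.0521  0.2551]
side pin_neck [178. 225.] 0.92 [ 0.5898 -0.0589  0.07  ]
side big_clip_coil [323. 308.] 0.84 [0.6127 0.2261 0.0939]
side big_clip_coil [392. 218.] 0.74 [0.4004 0.2434 0.0906]
side big_clip_seat [170. 175.] 0.91 [ 0.5802 -0.0641  0.1785]
side big_clip_seat [320. 325.] 0.66 [0.6129 0.2261 0.0435]
side big_clip_seat [389. 236.] 0.58 [0.4016 0.2468 0.0467]
top pin_neck [344. 168.] 0.96 [ 0.587  -0.0666  0.0701]
top big_clip_coil [192. 259.] 0.48 [0.3968 0.2489 0.0947]
top big_clip_coil [205. 160.] 0.44 [0.6015 0.2244 0.0942]
top big_clip_coil [354. 157.] 0.39 [ 0.5517 -0.0398  0.3859]
top big_clip_seat [210. 164.] 0.75 [0.5967 0.217  0.0746]
top big_clip_seat [197. 259.] 0.58 [0.3968 0.2399 0.0855]
top big_clip_seat [349. 158.] 0.44 [ 0.5539 -0.0358  0.3642]
```

View pics/c.png

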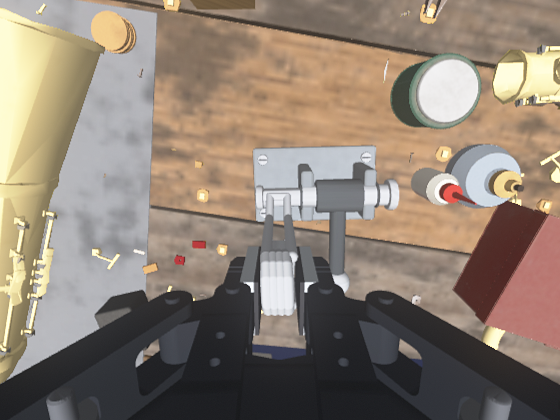

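View pics/cs.png

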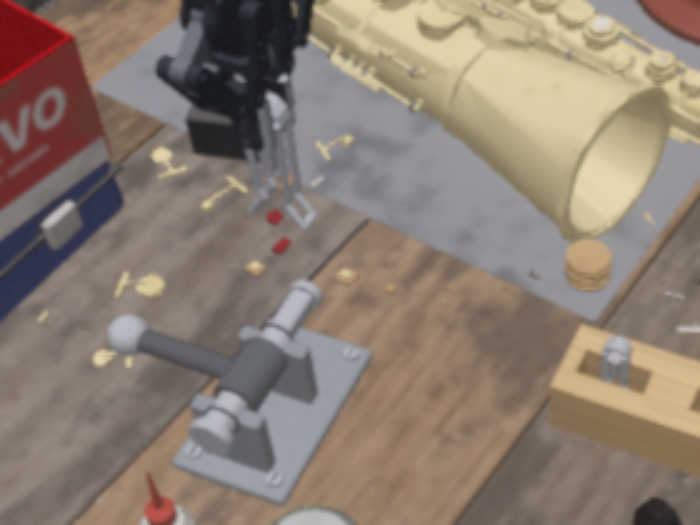

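The wrist view shows the bracket with its collar at (260,197), neck at about (282,196), cheek at (306,190), and hub and lever to the right. The pin is nearly parallel to the image x, and the clip is held with its legs over the neck. The side view shows the same, with the clip hanging straight from the gripper.

Run:
```python
from h import *
np.set_printoptions(precision=4,suppress=True,linewidth=150)
for n in ['wrist','top','side']:
    w=np.load(f'w_{n}.npy').reshape(-1,3)
    w=w[(abs(w[:,0]-.60)<.15)&(abs(w[:,1]+.07)<.12)]
    pl=w[(w[:,2]>.004)&(w[:,2]<.016)]; r=cv2.minAreaRect(pl[:,:2].astype(np.float32)); print(n,'plate',r, np.median(pl[:,2]))
    kn=w[(w[:,1]<-.11)&(w[:,2]>.05)&(w[:,2]<.16)]; 
    if len(kn): print('knob',kn.min(0),kn.max(0))
    a=np.deg2rad(9.); ex=np.array([np.cos(a),np.sin(a)]); ey=np.array([-np.sin(a),np.cos(a)])
    c=np.array([.587,-.0665]); s=(w[:,:2]-c)@ex; t=(w[:,:2]-c)@ey
    for s0 in np.arange(-.036,.11,.004):
        m=(abs(s-s0)<.002)&(abs(t)<.03)&(w[:,2]>.045)&(w[:,2]<.1)
        if m.sum()>3:
            zt=w[m,2].max(); mm=m&(w[:,2]>zt-.004)
            print(round(s0,3),m.sum(),'ztop %.4f'%zt,'t %.4f..%.4f med %.4f | all %.4f..%.4f'%(t[mm].min(),t[mm].max(),np.median(t[mm]),t[m].min(),t[m].max()))
```

```text
wrist plate ((0.5845789909362793, -0.0741422027349472), (0.3419446051120758, 0.12332208454608917), 27.862648010253906) 0.01056759453775874
knob [ 0.6435 -0.1538  0.0629] [ 0.6708 -0.11    0.0766]
-0.024 39 ztop 0.0750 t -0.0066..0.0078 med 0.0022 | all -0.0096..0.0121
-0.02 109 ztop 0.0756 t -0.0074..0.0090 med 0.0010 | all -0.0096..0.0121
-0.016 78 ztop 0.0737 t -0.0078..0.0076 med 0.0009 | all -0.0097..0.0111
-0.012 20 ztop 0.0714 t 0.0060..0.0084 med 0.0073 | all 0.0060..0.0086
-0.008 25 ztop 0.0726 t -0.0060..0.0083 med 0.0073 | all -0.0060..0.0089
-0.004 40 ztop 0.0729 t -0.0062..0.0093 med -0.0023 | all -0.0066..0.0093
-0.0 42 ztop 0.0718 t -0.0065..0.0093 med -0.0023 | all -0.0069..0.0093
0.004 20 ztop 0.0704 t 0.0073..0.0090 med 0.0083 | all 0.0073..0.0092
0.008 37 ztop 0.0711 t -0.0029..0.0092 med 0.0067 | all -0.0029..0.0094
0.012 76 ztop 0.0726 t -0.0053..0.0086 med 0.0018 | all -0.0053..0.0097
0.016 76 ztop 0.0762 t 0.0053..0.0053 med 0.0053 | all -0.0053..0.0122
0.02 210 ztop 0.0761 t -0.0063..0.0101 med 0.0023 | all -0.0217..0.0267
0.024 238 ztop 0.0744 t -0.0049..0.009
[... 4633 characters left out ...]
0799 t -0.0036..0.0131 med 0.0052 | all -0.0072..0.0204
0.076 75 ztop 0.0796 t -0.0027..0.0150 med 0.0064 | all -0.0114..0.0208
0.08 52 ztop 0.0791 t -0.0043..0.0123 med 0.0050 | all -0.0108..0.0293
0.084 80 ztop 0.0742 t -0.0010..0.0123 med 0.0070 | all -0.0195..0.0299
0.088 71 ztop 0.0740 t 0.0002..0.0125 med 0.0060 | all -0.0198..0.0300
0.092 125 ztop 0.0754 t -0.0034..0.0125 med 0.0054 | all -0.0186..0.0291
0.096 32 ztop 0.0732 t -0.0027..0.0117 med 0.0059 | all -0.0040..0.0159
0.1 17 ztop 0.0752 t 0.0018..0.0144 med 0.0066 | all -0.0001..0.0187
0.104 38 ztop 0.0789 t -0.0023..0.0109 med 0.0047 | all -0.0055..0.0205
0.108 117 ztop 0.0776 t -0.0032..0.0151 med 0.0068 | all -0.0080..0.0203
```

Call:
{"method": "apply_moves", "body": {
  "plan": [
    [0, -0.0064, 0.0027, 0.0, -0.024],
    [0, -0.0064, 0.0027, 0.025, -0.024],
    [0, -0.0064, 0.0027, 0.05, -0.024],
    [0, -0.0064, 0.0027, 0.074, -0.024],
    [0, -0.0064, 0.0027, 0.074, -0.024],
    [0, -0.0064, 0.0027, 0.074, -0.024]
  ],
  "newtons": 90
}}

```text
t: 6.05
tool_pos: [0.5875, -0.0661, 0.3252]
tool_rot: [-2.01, -2.41, 0.003]
contact_force: [0.7, 0.1, -1.0]
opening: 0.0147
grip_force: 90.8
```

Run:
```python
from h import *
np.set_printoptions(precision=4,suppress=True)
print(T()); V=[]
p=shot('wrist'); a=p['img'][120:330,180:400]
M=T(); x=M[:3,3]+M[:3,2]*.157
q=shot('side'); b=q['img'][120:290,80:260]
cv2.imwrite('pics/d.png',np.hstack([cv2.resize(a,(400,382)),cv2.resize(b,(400,382))]))
```

```text
[[-0.1799  0.9837 -0.0036  0.5875]
 [ 0.9837  0.1799  0.0009 -0.0661]
 [ 0.0015 -0.0034 -1.      0.3252]
 [ 0.      0.      0.      1.    ]]
```

View pics/d.png

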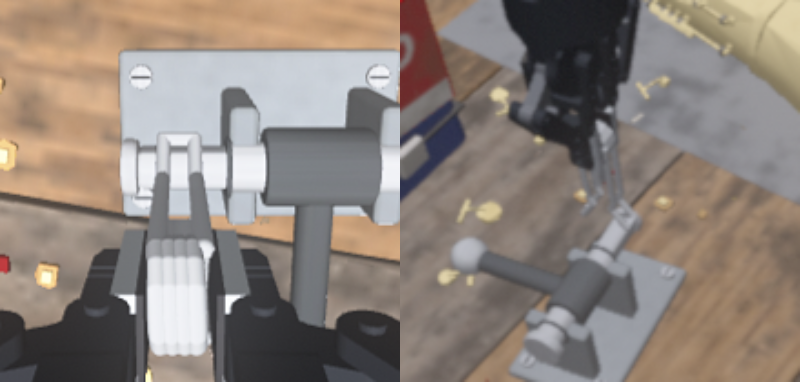

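The wrist crop shows the clip over the neck, clear of both collar and cheek and aligned with the pin. The side crop shows the leg tips just above the pin, straddling it.

Call:
{"method": "apply_moves", "body": {
  "plan": [
    [0, 0, 0, 0.01, 0],
    [0, 0, 0, 0.02, 0],
    [0, 0, 0, 0.028, 0],
    [0, 0, 0, 0.034, 0],
    [0, 0, 0, 0.04, 0],
    [0, 0, 0, 0.045, 0],
    [0, 0, 0, 0.045, 0]
  ]
}}

```text
t: 6.73
tool_pos: [0.588, -0.0659, 0.2805]
tool_rot: [-2.011, -2.413, -0.001]
contact_force: [2.2, 1.3, -3.1]
opening: 0.0145
grip_force: 90.6
```

Call:
{"method": "apply_moves", "body": {
  "plan": [
    [0, 0, 0, 0.003, 0],
    [0, 0, 0, 0.006, 0],
    [0, 0, 0, 0.009, 0],
    [0, 0, 0, 0.012, 0],
    [0, 0, 0, 0.012, 0],
    [0, 0, 0, 0.012, 0]
  ]
}}

```text
t: 7.23
tool_pos: [0.5878, -0.066, 0.2692]
tool_rot: [-2.011, -2.412, 0.001]
contact_force: [-1.1, 1.9, 0.5]
opening: 0.0142
grip_force: 91.3
```

Run:
```python
from h import *
np.set_printoptions(precision=4,suppress=True)
o=telemetry.get_obs(); print(T(),o['contact_force'],o['wrist_torque'])
p=shot('wrist'); a=p['img'][120:330,180:400]
q=shot('side'); b=q['img'][150:290,100:248]
cv2.imwrite('pics/e.png',np.hstack([cv2.resize(a,(400,382)),cv2.resize(b,(400,382),interpolation=cv2.INTER_CUBIC)]))
```

```text
[[-0.18    0.9837 -0.0013  0.5878]
 [ 0.9837  0.18    0.0004 -0.066 ]
 [ 0.0006 -0.0012 -1.      0.2692]
 [ 0.      0.      0.      1.    ]] [-1.0745  1.9066  0.5427] [ 0.3368  0.1971 -0.0399]
```

View pics/e.png

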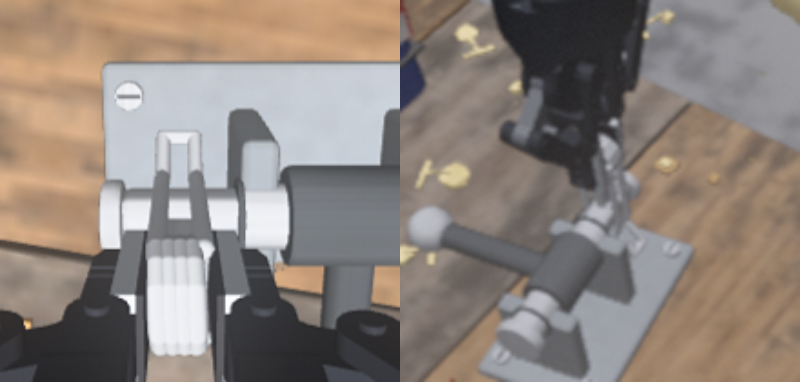

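The clip is straddling the neck between collar and cheek. The force is near zero, so I'll press on until the tongue stops.

Call:
{"method": "apply_moves", "body": {
  "plan": [
    [0, 0, 0, 0.002, 0],
    [0, 0, 0, 0.004, 0],
    [0, 0, 0, 0.004, 0]
  ]
}}

```text
t: 7.58
tool_pos: [0.5883, -0.0661, 0.269]
tool_rot: [-2.01, -2.412, 0.001]
contact_force: [-9.4, 3.2, 17.0]
opening: 0.0145
grip_force: 93.7
```

Call:
{"method": "apply_moves", "body": {
  "plan": [
    [0, 0, 0, 0.002, 0],
    [0, 0, 0, 0.004, 0],
    [0, 0, 0, 0.004, 0]
  ]
}}

```text
t: 7.83
tool_pos: [0.5888, -0.0662, 0.2688]
tool_rot: [-2.01, -2.412, 0.002]
contact_force: [-18.9, 4.5, 33.4]
opening: 0.0145
grip_force: 96.5
```

Call:
{"method": "apply_moves", "body": {
  "plan": [
    [0, 0, 0, -0.004, 0],
    [0, 0, 0, -0.008, 0],
    [0, 0, 0, -0.008, 0],
    [0.03, 0, 0, -0.008, 0],
    [0.03, 0, 0, -0.008, 0],
    [0.04, 0, 0, -0.008, 0],
    [0.05, 0, 0, -0.008, 0],
    [0.05, 0, 0, -0.012, 0],
    [0.06, 0, 0, -0.03, 0],
    [0.06, 0, 0, -0.06, 0],
    [0.06, 0, 0, -0.1, 0],
    [0.06, 0, 0, -0.14, 0]
  ]
}}

```text
t: 8.83
tool_pos: [0.5876, -0.0661, 0.4021]
tool_rot: [-2.01, -2.411, 0.002]
contact_force: [0.7, -0.5, 0.6]
opening: 0.06
grip_force: 0.0
```

Call:
{"method": "apply_moves", "body": {
  "plan": [
    [0.06, 0.04, 0, 0, 0],
    [0.06, 0.08, 0, 0, 0],
    [0.06, 0.08, 0, 0, 0],
    [0.06, 0.08, 0, 0, 0]
  ]
}}

```text
t: 9.17
tool_pos: [0.5733, 0.014, 0.4022]
tool_rot: [2.007, 2.416, 0.0]
contact_force: [0.2, 0.1, -0.2]
opening: 0.0601
grip_force: 0.0
```

Run:
```python
from h import *
np.set_printoptions(precision=4,suppress=True)
print(T()[:3,3],telemetry.get_obs()['opening'])
p=shot('wrist'); q=shot('side'); b=q['img'][150:290,100:248]
for n,k in(('w',p),('s',q)):
    for t in ['big_clip_coil','big_clip_seat','pin_neck']:
        for d in eyes.tip_of(t,k)[:2]: print(n,t,np.round(d['point']),round(d['confidence'],2),world(k,*d['point']))
cv2.imwrite('pics/f.png',np.hstack([cv2.resize(p['img'],(400,300)),cv2.resize(b,(317,300),interpolation=cv2.INTER_CUBIC)]))
v,u=np.mgrid[0:420,0:560]
z=q['range_z']; c=np.stack([u,v,np.ones_like(u)],-1)@np.linalg.inv(q['K']).T*z[...,None]; w=c@q['W'][:3,:3].T+q['W'][:3,3]
m=(np.hypot(w[...,0]-.588,w[...,1]+.065)<.035)&(w[...,2]>.09)&(w[...,2]<.15); print(w[m].min(0),w[m].max(0),m.sum())
```

```text
[0.5733 0.014  0.4022] 0.06014403266076487
w big_clip_coil [282. 288.] 0.88 [ 0.5895 -0.0564  0.1223]
w pin_neck [277. 267.] 0.81 [ 0.5858 -0.062   0.0721]
s big_clip_coil [172. 205.] 0.81 [ 0.593  -0.0603  0.1239]
s big_clip_coil [322. 309.] 0.73 [0.6138 0.2257 0.0922]
s big_clip_seat [320. 325.] 0.96 [0.613  0.2261 0.0452]
s big_clip_seat [173. 229.] 0.94 [ 0.6006 -0.0602  0.07  ]
[ 0.5803 -0.0762  0.09  ] [ 0.5989 -0.0481  0.1269] 308
```

View pics/f.png

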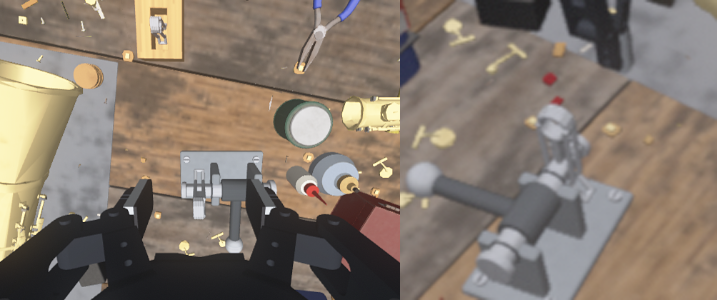

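The clip stands upright on the neck. Its coil top measures 0.127 m against 0.126 expected when home, and the small clip is still in the rack at (157,28).

```bash
python3 -c "
from station import ctrl; print(ctrl.finish_job())"
```

```text
the job is handed in; nothing more can be done
None
```

The large spring clip is snapped fully home and upright on the pin's neck and released, the small clip is still in the rack, and the job was handed in at about 9 s of the 35 s limit.

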